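# Move the tube carrier from the pinned dock to the keyed mixer tray

### The job

Lift the tube carrier by its handle straight up off the two locating pins of the blue filling dock, keeping it level so that it does not cock and bind on them. Then set it down gently, without dropping it, in the tray on top of the white mixer, turned so that its notch goes over the tray's orange key and it sits flat and fully home on the tray floor. Let go of it and do not disturb the bottle, the beaker or the jar.

Things in the scene. Friction and masses are not known exactly. Their poses are not given: they have to be found in the camera images.
- carrier_grip (a point): Centre of the black handle bar of the loose tube carrier (0.4 to 0.65 kg): 100 mm along x, 14 mm wide (y, the width to grip), 20 mm high, 24 mm of free space under it. It lies 108 mm above the carrier's underside; the centre of mass is within 2 mm of the vertical through it. Axes: x along the bar to the notched short edge, z up.
- carrier_base (a point): Centre of the carrier's underside. The carrier is a white two-tier tube rack 130 mm (x) by 90 mm (y), 118 mm high with its handle; upper plate's top at 50 mm, tube caps up to 74 mm. Two 12 mm round holes go through both plates at x, y = (-46, 28) and (38, -28) mm. Axes as the handle.
- carrier_notch (a point): Middle of the carrier's notch, 58 mm along +x from the carrier's centre, 50 mm above its underside. An open slot 24 mm wide (y), 15 mm deep (x), in the middle of the +x short edge of both plates, orange strips beside it on top.
- dock_seat (a point): Centre of the top face of the fixed blue filling dock (170 x 130 x 30 mm), 30 mm above the work surface. The carrier's underside starts on it, same axes. Two fixed 9 mm steel pins with tapered tips stand 62 mm above this face, through the carrier's 12 mm holes (1.5 mm play all round); raised by more than 62 mm the carrier is clear.
- tray (a point): Centre of the tray floor on the white mixer (fixed, 220 x 170 x 60 mm), 60 mm above the work surface. The floor is 134 mm (x) by 94 mm (y), inside aluminium rims 14 mm high, sloping outward above as a lead-in. x points to the key, z up. Home: carrier's underside on the floor, centred, its x along the tray's x.
- tray_key (a point): Top of the tray's key, 62 mm along the tray's +x from its centre and 14 mm above its floor: an orange block 16 mm wide (y), reaching 10 mm inward from the middle of the +x rim. It enters the carrier's notch; the wrong way round the carrier stands on the key.
- reagent: Loose amber bottle, 60 mm in diameter and about 130 mm high, a bystander; origin at the centre of its underside.
- beaker: Loose glass beaker, 76 mm in diameter, 90 mm high, a bystander; origin at the centre of its underside.
- jar: Loose low white jar with a green lid, 60 mm in diameter, 60 mm high, a bystander; origin at the centre of its underside.
There are look-alikes about, which are no part of the job. Leave any green, pink or yellow look-alike of the part that bears dock_seat alone.

How it is judged:
By the outcome, as a careful person would: the job done as asked, in the order asked, and still so for the second after the job is handed in, with the robot touching nothing.
It also fails if it takes over 54 s, if anything falls off the work surface, if the arm or the gripper's body presses on something with over 40 N, if the wrist force passes 120 N, or if a joint passes its speed limit or range.

### The arm

A 6-joint arm with a two-finger parallel gripper is mounted at the origin on the work surface. World frame = base frame: x ahead of the robot, y to its left, z up, the work surface at z = 0. Lengths are in mm, angles in rad, forces in N, time in s.
With the tool pointing down it reaches from about 350 to 975 mm from the base axis. Payload 7.1 kg.
Tool frame: the origin (TCP) lies at the very end of the fingers, on their centre line; the grasp point (between the pads) lies 19 mm behind it (ctrl.tcp_to_grasp is the distance from the TCP to the grasp point, in mm); z points along the fingers, x is the direction in which the jaws open and shut, and the axes are right-handed (so a half turn about z gives the same grasp; the last joint's range is limited). The gripper opens to 88 mm and grips with 3 to 60 N. Pads are 20 mm wide; open, the fingers measure 115 mm over their backs; the gripper's body (75 mm by 178 mm) begins 61 mm behind the grasp point.
Start: joints at [-1.305, 0.423, 1.63, -0, 1.089, -0.019], TCP at [175.622, -599.801, 222.675] pointing down, gripper open.
Joint ranges: [-3, 3], [-0.9, 2.11], [0.09, 2.58], [-1.31, 4.45], [0.11, 2.69], [-2.54, 2.54]. Speed limits (rad/s): [2.39, 2.39, 3.01, 3.14, 3.14, 3.14].

### API

Orientations are given as a rotation vector (axis times angle).
In Python, from workcell import get_obs, viewer, ctrl, masks_of gives the robot as it stands. The module is installed in compiled form; this text tells all that it offers.
- The arm moves only by the shell command python3 -m inch 'ROWS'. ROWS is JSON, a list of rows, each an object of numbers: "tx", "ty", "tz": the shift along the tool's x, y, z in cm; "ax", "ay", "az": the turn, a rotation vector about the tool's x, y, z in degrees; "jaw": the opening, from 0 (shut) to 1 (fully open). In form: [{"tx": .., "ty": .., "tz": .., "ax": .., "ay": .., "az": .., "jaw": ..}, ...]. A call has 1 to 12 rows; each row shifts and turns the commanded pose from where the row before left it, along the tool's axes as they then stand; what a row does not reach is not made up. A row lasts 1/8 s, in which the tool goes at most 62.5 mm and 10.7 degrees, less where a joint would pass 70% of its speed; a pose out of reach is approached as far as the arm can. A call is refused whole if a number of a shift passes 6.25 or a number of a turn 10.7, either way. A call with a gripper value outside its range is refused whole. The fingers move at their own pace and stop on an object; the grip force is fixed at half the most. Time passes only in rows, so rows that do not move let the fingers close. It gives the time, the measured TCP pose, the force and the opening at its end, in the units of the state.
- get_obs(): the state, without advancing time (a new reading comes with each control period).
- viewer.get_image(name): name is "side" or "top"; returns (picture, depth): 420x560x3 uint8, red, green, blue; 420x560 float32, mm along the optical axis (not along the pixel's ray), 0 where there is no reading.
- viewer.get_calibration(name): a dict with "fx", "fy", "cx", "cy" (pixels), "rvec" (rotation vector, rad) and "tvec" (3), from world to camera coordinates, as OpenCV has them. Camera axes: x right, y down, z forward; pixel columns grow to the right and rows downward; lengths in mm; the calibration is good to about 2 mm. A picture is of the moment at which its call begins. get_calibration takes no time and is no camera call.
- ctrl.close_job(): hands the job in, once; it reports no verdict.
Trained networks look in the newest picture that a camera, given by its name, has taken for a name from the list of things; names that differ only in an ending like _2 or _b are one class to them, and where a whole thing is asked for, a point or a joint stands for the part that bears it (a point fixed in the world has none). Each returns a list of dicts, best first, with "score" (0 to 1); they miss things now and then, are a little off and sometimes report something else, mostly with a low value. They report only what shows in the picture. A call takes as long as a camera call. They do not tell look-alikes from the thing itself.
- masks_of(camera, thing): "pixels" (420x560 bool, what is visible of it) and "location" ([column, row] in pixels, amid what is visible of it).
The state is a dict: "t": time; "qpos": joint angles; "qvel": joint speeds; "joint_torque": joint torques, N m; "ee_pos": TCP position; "orientation": TCP orientation; "ft_force": force on the tool from outside, world axes, zero at the start; "moment": the same for the moment, N m; "width": finger opening in mm.
Only numpy, scipy, OpenCV 4.12 (cv2) and the standard library are available. Lean on these libraries where they do the work, as an engineer would, in place of code of your own. Each camera call takes 0.05 s, during which the arm holds its last target. There are 200 camera calls.

## Working session

There is one attempt and no reset: what is moved stays moved. The work goes in short steps, Python scripts to look and compute and a shell command to move; the robot and the scene stay as the last step left them, time stands still between calls to the robot, and variables do not carry over. Pictures are saved under pics/ and viewed, about 8 in all and at most 12, crops included, and the job is handed in when it is done.

```bash
mkdir -p pics
cat > h.py <<'E'
import numpy as np, cv2
from workcell import get_obs, viewer, ctrl, masks_of
def cal(n):
    c=viewer.get_calibration(n); K=np.array([[c['fx'],0,c['cx']],[0,c['fy'],c['cy']],[0,0,1]])
    R=cv2.Rodrigues(np.array(c['rvec'],float))[0]; return K,R,np.array(c['tvec'],float)
def cloud(n,d):
    K,R,t=cal(n); v,u=np.mgrid[:d.shape[0],:d.shape[1]]
    P=np.stack([(u-K[0,2])/K[0,0]*d,(v-K[1,2])/K[1,1]*d,d],-1)
    return (P-t)@R   # world
def proj(n,p):
    K,R,t=cal(n); q=(R@np.array(p,float).reshape(-1,3).T).T+t
    return (q@K.T)[:,:2]/q[:,2:]
E
python3 - <<'E'
from h import *
for n in ("side","top"):
    im,d=viewer.get_image(n); cv2.imwrite(f"pics/{n}0.png",im[...,::-1]); W=cloud(n,d); np.savez(f"{n}0.npz",im=im,W=W,d=d)
    for th in ("carrier_grip","carrier_notch","dock_seat","tray","tray_key","reagent","beaker","jar"):
        for m in masks_of(n,th)[:3]:
            p=m["pixels"]&(d>0); print(n,th,round(m["score"],2),np.round(m["location"]),p.sum(),np.round(np.median(W[p],0)) if p.any() else '')
print(get_obs())
E
```

```text
side carrier_grip 0.93 [290. 221.] 1360 [ 552. -214.   79.]
side carrier_notch 0.74 [290. 222.] 1321 [ 553. -213.   79.]
side dock_seat 0.9 [291. 240.] 819 [ 518. -167.   23.]
side dock_seat 0.85 [335. 216.] 1111 [ 513. -430.   29.]
side dock_seat 0.78 [344. 256.] 1014 [ 350. -212.   28.]
side tray 0.8 [201. 311.] 4921 [473. 265.  59.]
side tray_key 0.66 [200. 309.] 4803 [472. 266.  59.]
side reagent 0.77 [188. 242.] 629 [752.  72.  65.]
side beaker 0.81 [213. 220.] 563 [783. -47.  64.]
side jar 0.56 [277. 282.] 440 [411.  22.  42.]
top carrier_grip 0.78 [280. 212.] 993 [ 560. -225.   80.]
top dock_seat 0.81 [291. 278.] 1956 [ 326. -260.   29.]
top dock_seat 0.68 [346. 222.] 1881 [ 527. -459.   29.]
top dock_seat 0.66 [274. 221.] 798 [ 538. -225.   29.]
top tray 0.84 [152. 228.] 3218 [502. 234.  60.]
top tray_key 0.67 [269. 212.] 891 [ 559. -225.   29.]
top tray_key 0.57 [148. 228.] 3244 [502. 234.  60.]
top tray_key 0.37 [236. 146.] 432 [811. -58.  41.]
top reagent 0.58 [204. 156.] 328 [756.  50.  87.]
top beaker 0.86 [236. 149.] 436 [808. -57.  40.]
top jar 0.65 [215. 251.] 241 [420.   1.  59.]
{'t': 0.9, 'qpos': array([-1.30502650e+00,  4.23090686e-01,  1.62988846e+00,  1.94343869e-05,
        1.08863362e+00, -1.89630553e-02]), 'qvel': array([ 0.00042817,  0.00149004,  0.00094813,  0.0013329 , -0.00067957,
        0.00040911]), 'joint_torque': array([-2.83264999e-04, -5.44560206e+01, -2.74049628e+01,  6.43826625e-02,
        1.66611193e-02, -7.74038540e-06]), 'ee_pos': array([ 175.61023279, -599.80218165,  222.68542448]), 'orientation': array([-2.51412937e+00,  1.88377146e+00,  8.28953234e-06]), 'ft_force': array([ 0.69636409, -0.1780273 ,  0.55829858]), 'moment': array([-0.02137318, -0.01011904, -0.06215511]), 'width': 88.01151125344067}
```

View pics/top0.png

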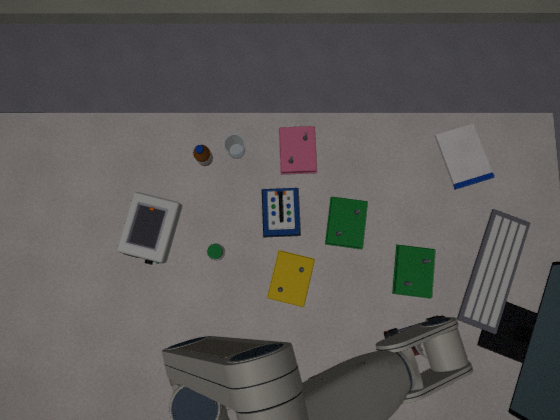

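View pics/side0.png

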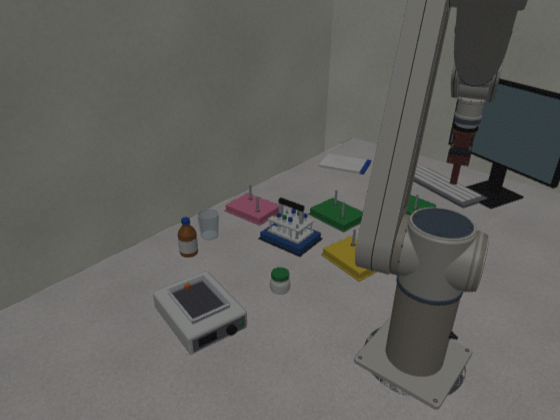

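Top view: the carrier is at (281,212) on the blue dock, the tray at (150,228) with its orange key at about (151,209). The dock look-alikes are pink (298,150), yellow (291,278) and green (346,222) and (414,271). None of them carries a rack, so I choose the blue one. Next I'll take a close crop and measure.

Run:
```python
from h import *
a=np.load("top0.npz"); im,W=a['im'],a['W']; b=np.load("side0.npz")
A=cv2.resize(im[180:245,245:325],(800,650),interpolation=cv2.INTER_NEAREST)[:, :]
A=cv2.resize(im[182:242,250:310],(400,400),interpolation=cv2.INTER_CUBIC)
B=cv2.resize(im[188:268,112:192],(400,400),interpolation=cv2.INTER_CUBIC)
C=cv2.resize(b['im'][190:260,250:340],(400,200*14//9//1),interpolation=cv2.INTER_CUBIC)
C=cv2.resize(b['im'][195:255,255:335],(267,200),interpolation=cv2.INTER_CUBIC)
D=cv2.resize(b['im'][270:350,150:257],(267,200),interpolation=cv2.INTER_CUBIC)
out=np.zeros((600,800,3),np.uint8); out[:400,:400]=A; out[:400,400:]=B; out[400:,:267]=C; out[400:,400:667]=D
cv2.imwrite("pics/crop0.png",np.clip(out[...,::-1]*1.6,0,255).astype(np.uint8))
for n,s in (("top",a),("side",b)):
    im,W=s['im'],s['W']; hsv=cv2.cvtColor(im,cv2.COLOR_RGB2HSV)
    reg=lambda x0,x1,y0,y1,z0,z1:(W[...,0]>x0)&(W[...,0]<x1)&(W[...,1]>y0)&(W[...,1]<y1)&(W[...,2]>z0)&(W[...,2]<z1)
    def show(l,m):
        p=W[m]; 
        if len(p)<2: print(n,l,len(p)); return
        r=cv2.minAreaRect(p[:,:2].astype(np.float32)); print(n,l,len(p),'mean',p.mean(0).round(1),'rect',np.round(r[0],1),np.round(r[1],1),round(r[2],1))
        e,v=np.linalg.eigh(np.cov(p[:,:2].T)); print('   axis deg',np.degrees(np.arctan2(v[1,1],v[0,1])).round(1))
    show('handle',reg(440,680,-330,-120,128,165))
    show('plate',reg(440,680,-330,-120,70,115))
    show('blue dock',reg(440,680,-330,-120,20,38)&(hsv[...,0]>100)&(hsv[...,0]<130)&(hsv[...,1]>120))
    org=(hsv[...,0]>4)&(hsv[...,0]<18)&(hsv[...,1]>150)&(hsv[...,2]>80)
    show('orange carrier',reg(440,680,-330,-120,60,105)&org)
    show('orange key',reg(350,680,100,400,60,90)&org)
    show('tray floor dark',reg(350,680,100,400,50,68)&(hsv[...,2]<95))
    show('mixer',reg(350,680,100,400,48,85))
```

```text
top handle 126 mean [ 564.1 -224.5  147. ] rect [ 565.6 -225. ] [98.2 13.3] 0.1
   axis deg -177.5
top plate 819 mean [ 563.2 -224.4   82.6] rect [ 566.8 -224.4] [131.1  89.9] 2.2
   axis deg -176.6
top blue dock 616 mean [ 554.1 -223.4   29.3] rect [ 566.  -223.4] [169.3 128. ] 2.5
   axis deg -176.3
top orange carrier 14 mean [ 624.7 -221.4   79.9] rect [ 624.5 -221.7] [12.  35.1] 0.7
   axis deg 93.2
top orange key 11 mean [568.5 226.7  71.3] rect [568.5 226.2] [10.6  7.8] 63.9
   axis deg 57.6
top tray floor dark 1192 mean [505.2 237.7  59.7] rect [504.9 233.9] [156.7 221.7] 76.2
   axis deg 168.2
top mixer 3013 mean [505.3 238.7  61.1] rect [502.4 242.6] [171.8 230.6] 75.8
   axis deg 166.1
side handle 174 mean [ 562.1 -219.2  141.1] rect [ 565.  -220.6] [101.9  19. ] 1.7
   axis deg -176.5
side plate 637 mean [ 557.9 -214.9   86.2] rect [ 566.6 -221.7] [134.7  93. ] 2.6
   axis deg -169.7
side blue dock 390 mean [ 535.1 -189.4   27.9] rect [ 563.5 -220.8] [167.8 131.4] 2.1
   axis deg -152.3
side orange carrier 1
side orange key 19 mean [566.2 229.7  71.6] rect [566.  229.3] [ 7. 16.] 1.0
   axis deg 94.8
side tray floor dark 1302 mean [503.1 244.1  59.6] rect [494.5 248.1] [167.8 197.9] 76.0
   axis deg 164.6
side mixer 3727 mean [493.  254.4  60.9] rect [506.7 244.5] [169.2 224.9] 76.5
   axis deg 168.3
```

View pics/crop0.png

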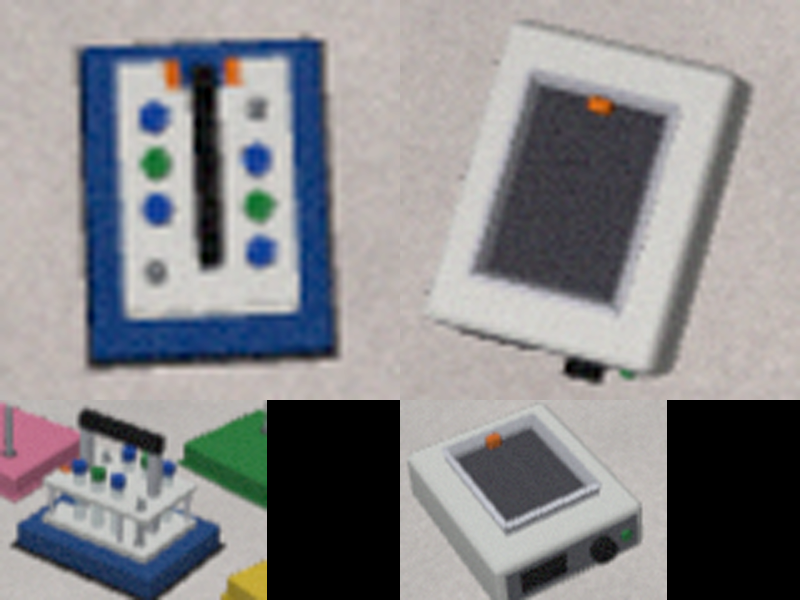

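The crop shows a plain single rack on the blue dock, with orange strips at the notch toward image up (+x). The tray's key is at the upper, +x side. Now the tray fit and the tool plan.

```bash
cat > tray.py <<'E'
from h import *
for n in ("top","side"):
    s=np.load(f"{n}0.npz"); im,W=s['im'],s['W']
    v=im.max(-1); m=((v<105)&(np.abs(W[...,0]-505)<90)&(np.abs(W[...,1]-240)<80)&(W[...,2]>50)).astype(np.uint8)
    k,l,st,c=cv2.connectedComponentsWithStats(m); i=1+np.argmax(st[1:,4]); cnt=max(cv2.findContours((l==i).astype(np.uint8),0,2)[0],key=cv2.contourArea)[:,0].astype(float)
    K,R,t=cal(n); C=-R.T@t
    d=np.c_[(cnt[:,0]-K[0,2])/K[0,0],(cnt[:,1]-K[1,2])/K[1,1],np.ones(len(cnt))]@R
    P=C+d*((60-C[2])/d[:,2])[:,None]
    r=cv2.minAreaRect(P[:,:2].astype(np.float32)); print(n,'cam',C.round(),'floor',np.round(r[0],1),np.round(r[1],1),round(r[2],2))
    # high points: rim z>68, slope
    rim=W[(np.abs(W[...,0]-505)<100)&(np.abs(W[...,1]-240)<90)&(W[...,2]>68)]
    r=cv2.minAreaRect(rim[:,:2].astype(np.float32)); print('rim',len(rim),rim[:,2].max().round(1),np.round(r[0],1),np.round(r[1],1),round(r[2],2))
E
python3 tray.py
python3 - <<'E'
from h import *
from scipy.spatial.transform import Rotation as Ro
o=get_obs(); print(Ro.from_rotvec(o['orientation']).as_matrix().round(3))
E
```

```text
top cam [ 340. -220. 1586.] floor [509.2 245.8] [107.5 146.5] 75.9
rim 362 83.7 [507.5 237. ] [138.8 185.9] 70.02
side cam [-253.  831.  860.] floor [522.3 230.8] [106.1 145.1] 75.93
rim 492 78.3 [507.9 242.3] [114.3 160.5] 75.77
[[ 0.281 -0.96   0.   ]
 [-0.96  -0.281  0.   ]
 [-0.    -0.    -1.   ]]
```

```bash
python3 -m inch '[{"tx":-2,"ty":-4},{"tx":-2.1,"ty":-4},{"tx":-2.1,"ty":-4},{"tx":-2.1,"ty":-4},{"tx":-2.1,"ty":-4},{"tx":-2.1,"ty":-4},{"tx":-2.1,"ty":-4},{"tx":-2.1,"ty":-4},{"tx":-2.1,"ty":-4},{"tx":-2.1,"ty":-4},{"tx":-2.1,"ty":-4},{"tx":-2.1,"ty":-4}]'
python3 -m inch '[{"az":4.6},{"az":4.6},{"az":4.7},{},{}]'
cat > rel.py <<'E'
import sys
from h import *
from scipy.spatial.transform import Rotation as Ro
x,y,z,yaw=map(float,sys.argv[1:5])  # target TCP, target yaw of carrier x
o=get_obs(); M=Ro.from_rotvec(o['orientation']).as_matrix()
print('t',round(o['t'],2),'tcp',o['ee_pos'].round(1),'carrier-yaw of tool',np.degrees(np.arctan2(M[1,0],M[0,0])).round(2)+90,'tilt',M[:,2].round(4),'F',o['ft_force'].round(1),'M',o['moment'].round(2),'w',round(o['width'],1))
print('shift tool cm',(M.T@(np.array([x,y,z])-o['ee_pos'])/10).round(2),'az',np.round(np.degrees(np.arctan2(M[1,0],M[0,0]))+90-yaw,2))
E
python3 rel.py 566 -224.3 119 2.4
```

```text
t 0.9 tcp [ 175.6 -599.8  222.7] carrier-yaw of tool 16.310000000000002 tilt [ 0.  0. -1.] F [ 0.7 -0.2  0.6] M [-0.02 -0.01 -0.06] w 88.0
shift tool cm [-25.07 -48.01  10.37] az 13.91$[0]: bad value
$[0]: bad value
```

```bash
python3 -m inch '[{"tx":-2,"ty":-4,"tz":0,"ax":0,"ay":0,"az":0,"jaw":1}]' ; python3 rel.py 566 -224.3 119 2.4
```

```text
t: 1.02
ee_pos: [207.4, -570.6, 222.7]
orientation: [2.51, -1.887, 0.001]
ft_force: [1.4, 0.2, -0.4]
width: 87.9
t 1.02 tcp [ 207.4 -570.6  222.7] carrier-yaw of tool 16.14 tilt [ 0.     -0.0012 -1.    ] F [ 1.4  0.2 -0.4] M [-0.04  0.02  0.05] w 87.9
shift tool cm [-23.31 -44.07  10.33] az 13.74
```

All keys are needed.

```bash
python3 -m inch '[{"tx":-2.1,"ty":-4,"tz":0,"ax":0,"ay":0,"az":0,"jaw":1},{"tx":-2.1,"ty":-4,"tz":0,"ax":0,"ay":0,"az":0,"jaw":1},{"tx":-2.1,"ty":-4,"tz":0,"ax":0,"ay":0,"az":0,"jaw":1},{"tx":-2.1,"ty":-4,"tz":0,"ax":0,"ay":0,"az":0,"jaw":1},{"tx":-2.1,"ty":-4,"tz":0,"ax":0,"ay":0,"az":0,"jaw":1},{"tx":-2.1,"ty":-4,"tz":0,"ax":0,"ay":0,"az":0,"jaw":1},{"tx":-2.1,"ty":-4,"tz":0,"ax":0,"ay":0,"az":0,"jaw":1},{"tx":-2.1,"ty":-4,"tz":0,"ax":0,"ay":0,"az":0,"jaw":1},{"tx":-2.1,"ty":-4,"tz":0,"ax":0,"ay":0,"az":0,"jaw":1},{"tx":-2.1,"ty":-4,"tz":0,"ax":0,"ay":0,"az":0,"jaw":1},{"tx":-2.1,"ty":-4,"tz":0,"ax":0,"ay":0,"az":0,"jaw":1},{"tx":0,"ty":0,"tz":0,"ax":0,"ay":0,"az":0,"jaw":1}]'
python3 -m inch '[{"tx":0,"ty":0,"tz":0,"ax":0,"ay":0,"az":4.6,"jaw":1},{"tx":0,"ty":0,"tz":0,"ax":0,"ay":0,"az":4.6,"jaw":1},{"tx":0,"ty":0,"tz":0,"ax":0,"ay":0,"az":4.6,"jaw":1},{"tx":0,"ty":0,"tz":0,"ax":0,"ay":0,"az":0,"jaw":1},{"tx":0,"ty":0,"tz":0,"ax":0,"ay":0,"az":0,"jaw":1}]'
python3 rel.py 566 -224.3 119 2.4
```

```text
t: 2.52
ee_pos: [567.6, -222.1, 222.7]
orientation: [-2.517, 1.879, -0.001]
ft_force: [-0.0, -0.2, -0.3]
width: 88.0
t: 3.15
ee_pos: [565.3, -224.6, 222.7]
orientation: [2.271, -2.171, -0.0]
ft_force: [-0.1, -0.8, 0.3]
width: 87.8
t 3.15 tcp [ 565.3 -224.6  222.7] carrier-yaw of tool 2.569999999999993 tilt [-2.e-04 -1.e-04 -1.e+00] F [-0.1 -0.8  0.3] M [-0.04 -0.04  0.02] w 87.8
shift tool cm [-0.02 -0.07 10.37] az 0.17
```

```bash
python3 -m inch '[{"tx":0,"ty":0,"tz":2,"ax":0,"ay":0,"az":0,"jaw":1},{"tx":0,"ty":0,"tz":2,"ax":0,"ay":0,"az":0,"jaw":1},{"tx":0,"ty":0,"tz":2,"ax":0,"ay":0,"az":0,"jaw":1},{"tx":0,"ty":0,"tz":2,"ax":0,"ay":0,"az":0,"jaw":1},{"tx":0,"ty":0,"tz":1.4,"ax":0,"ay":0,"az":0,"jaw":1},{"tx":0,"ty":-0.05,"tz":1,"ax":0,"ay":0,"az":0,"jaw":1},{"tx":0,"ty":0,"tz":0,"ax":0,"ay":0,"az":0,"jaw":1},{"tx":0,"ty":0,"tz":0,"ax":0,"ay":0,"az":0,"jaw":1}]'
python3 - <<'E'
from h import *
im,d=viewer.get_image("side"); c=im[150:260,230:370]
cv2.imwrite("pics/g1.png",np.clip(cv2.resize(c,(763,600),interpolation=cv2.INTER_CUBIC)[...,::-1]*1.5,0,255))
E
python3 rel.py 566 -224.3 119 2.4
```

```text
t: 4.15
ee_pos: [566.7, -224.2, 119.2]
orientation: [-2.27, 2.172, -0.001]
ft_force: [-0.3, 0.2, 0.7]
width: 87.9
t 4.2 tcp [ 566.7 -224.2  119.4] carrier-yaw of tool 2.519999999999996 tilt [ 1.1e-03 -4.0e-04 -1.0e+00] F [-0.7  0.8  0.3] M [ 0.02 -0.01 -0.04] w 87.8
shift tool cm [0.01 0.07 0.04] az 0.12[ WARN:0@0.968] global loadsave.cpp:1063 imwrite_ Unsupported depth image for selected encoder is fallbacked to CV_8U.
```

View pics/g1.png

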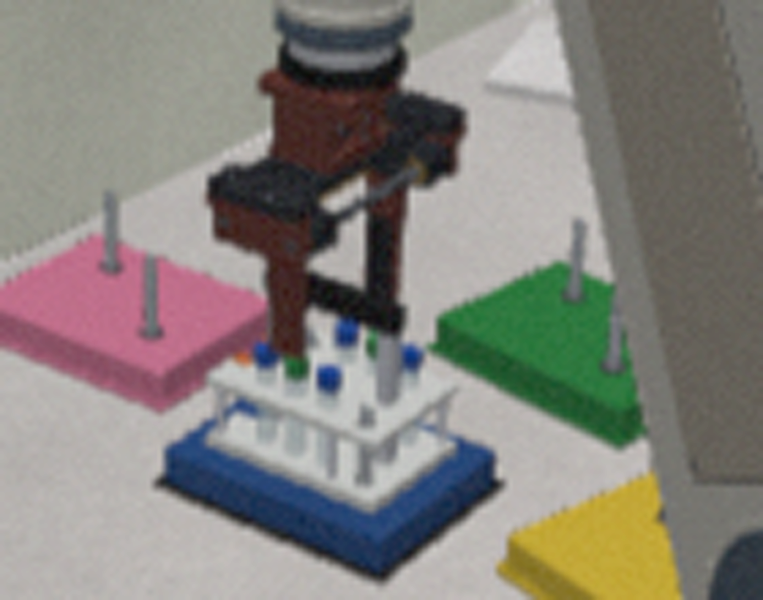

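The fingers straddle the black bar, one on each side at crop (290,330) and (380,270), clear of the caps. Now I'll close.

```bash
python3 -m inch '[{"tx":0,"ty":0,"tz":0,"ax":0,"ay":0,"az":0,"jaw":0.4},{"tx":0,"ty":0,"tz":0,"ax":0,"ay":0,"az":0,"jaw":0.25},{"tx":0,"ty":0,"tz":0,"ax":0,"ay":0,"az":0,"jaw":0},{"tx":0,"ty":0,"tz":0,"ax":0,"ay":0,"az":0,"jaw":0},{"tx":0,"ty":0,"tz":0,"ax":0,"ay":0,"az":0,"jaw":0},{"tx":0,"ty":0,"tz":0,"ax":0,"ay":0,"az":0,"jaw":0},{"tx":0,"ty":0,"tz":0,"ax":0,"ay":0,"az":0,"jaw":0},{"tx":0,"ty":0,"tz":0,"ax":0,"ay":0,"az":0,"jaw":0}]'
python3 rel.py 566 -224.3 119 2.4
```

```text
t: 5.2
ee_pos: [566.2, -223.8, 118.5]
orientation: [-2.27, 2.172, 0.001]
ft_force: [0.5, 1.4, -0.2]
width: 13.6
t 5.2 tcp [ 566.2 -223.8  118.5] carrier-yaw of tool 2.510000000000005 tilt [-3.e-04  4.e-04 -1.e+00] F [ 0.5  1.4 -0.2] M [ 0.31 -0.09 -0.03] w 13.6
shift tool cm [ 0.05  0.02 -0.05] az 0.11
```

```bash
python3 -m inch '[{"tx":0,"ty":0,"tz":-0.2,"ax":0,"ay":0,"az":0,"jaw":0},{"tx":0,"ty":0,"tz":-0.4,"ax":0,"ay":0,"az":0,"jaw":0},{"tx":0,"ty":0,"tz":-0.4,"ax":0,"ay":0,"az":0,"jaw":0},{"tx":0,"ty":0,"tz":0,"ax":0,"ay":0,"az":0,"jaw":0},{"tx":0,"ty":0,"tz":0,"ax":0,"ay":0,"az":0,"jaw":0}]'
python3 rel.py 566 -224.3 119 2.4
```

```text
t: 5.82
ee_pos: [566.2, -224.0, 128.7]
orientation: [2.27, -2.172, -0.0]
ft_force: [0.9, 1.0, -6.6]
width: 13.7
t 5.83 tcp [ 566.2 -224.   128.7] carrier-yaw of tool 2.510000000000005 tilt [-1.e-04  0.e+00 -1.e+00] F [ 0.9  1.  -6.6] M [-0.01 -0.02 -0.06] w 13.7
shift tool cm [0.03 0.02 0.97] az 0.11
```

```bash
python3 -m inch '[{"tx":0,"ty":0,"tz":-0.6,"ax":0,"ay":0,"az":0,"jaw":0},{"tx":0,"ty":0,"tz":-0.8,"ax":0,"ay":0,"az":0,"jaw":0},{"tx":0,"ty":0,"tz":-0.9,"ax":0,"ay":0,"az":0,"jaw":0},{"tx":0,"ty":0,"tz":-0.9,"ax":0,"ay":0,"az":0,"jaw":0},{"tx":0,"ty":0,"tz":-0.9,"ax":0,"ay":0,"az":0,"jaw":0},{"tx":0,"ty":0,"tz":-0.9,"ax":0,"ay":0,"az":0,"jaw":0},{"tx":0,"ty":0,"tz":-0.9,"ax":0,"ay":0,"az":0,"jaw":0},{"tx":0,"ty":0,"tz":-1,"ax":0,"ay":0,"az":0,"jaw":0},{"tx":0,"ty":0,"tz":-1,"ax":0,"ay":0,"az":0,"jaw":0},{"tx":0,"ty":0,"tz":-1,"ax":0,"ay":0,"az":0,"jaw":0},{"tx":0,"ty":0,"tz":-1,"ax":0,"ay":0,"az":0,"jaw":0},{"tx":0,"ty":0,"tz":-0.4,"ax":0,"ay":0,"az":0,"jaw":0}]'
python3 -m inch '[{"tx":0,"ty":0,"tz":0,"ax":0,"ay":0,"az":4,"jaw":0},{"tx":0,"ty":0,"tz":0,"ax":0,"ay":0,"az":4.2,"jaw":0},{"tx":0,"ty":0,"tz":0,"ax":0,"ay":0,"az":4.2,"jaw":0},{"tx":0,"ty":0,"tz":0,"ax":0,"ay":0,"az":4,"jaw":0},{"tx":0,"ty":0,"tz":0,"ax":0,"ay":0,"az":0,"jaw":0},{"tx":0,"ty":0,"tz":0,"ax":0,"ay":0,"az":0,"jaw":0}]'
python3 rel.py 507.5 243 230 -14
```

```text
t: 7.32
ee_pos: [566.6, -224.2, 232.6]
orientation: [-2.269, 2.172, -0.002]
ft_force: [0.0, -0.4, -4.7]
width: 14.0
t: 8.07
ee_pos: [566.2, -224.0, 231.6]
orientation: [1.938, -2.472, -0.0]
ft_force: [-0.6, -0.1, -5.5]
width: 14.2
t 8.07 tcp [ 566.2 -224.   231.6] carrier-yaw of tool -13.810000000000002 tilt [-2.e-04  1.e-04 -1.e+00] F [-0.6 -0.1 -5.5] M [ 0.08 -0.03  0.01] w 14.2
shift tool cm [-43.95  16.85   0.17] az 0.19
```

```bash
python3 -m inch '[{"tx":-1.3,"ty":0.5,"tz":0,"ax":0,"ay":0,"az":0,"jaw":0},{"tx":-2.6,"ty":1,"tz":0,"ax":0,"ay":0,"az":0,"jaw":0},{"tx":-2.6,"ty":1,"tz":0,"ax":0,"ay":0,"az":0,"jaw":0},{"tx":-2.6,"ty":1,"tz":0,"ax":0,"ay":0,"az":0,"jaw":0},{"tx":-2.6,"ty":1,"tz":0,"ax":0,"ay":0,"az":0,"jaw":0},{"tx":-2.6,"ty":1,"tz":0,"ax":0,"ay":0,"az":0,"jaw":0},{"tx":-2.6,"ty":1,"tz":0,"ax":0,"ay":0,"az":0,"jaw":0},{"tx":-2.6,"ty":1,"tz":0,"ax":0,"ay":0,"az":0,"jaw":0},{"tx":-2.6,"ty":1,"tz":0,"ax":0,"ay":0,"az":0,"jaw":0}]'
python3 -m inch '[{"tx":-2.6,"ty":1,"tz":0,"ax":0,"ay":0,"az":0,"jaw":0},{"tx":-2.6,"ty":1,"tz":0,"ax":0,"ay":0,"az":0,"jaw":0},{"tx":-2.6,"ty":1,"tz":0,"ax":0,"ay":0,"az":0,"jaw":0},{"tx":-2.6,"ty":1,"tz":0,"ax":0,"ay":0,"az":0,"jaw":0},{"tx":-2.6,"ty":1,"tz":0,"ax":0,"ay":0,"az":0,"jaw":0},{"tx":-2.6,"ty":1,"tz":0,"ax":0,"ay":0,"az":0,"jaw":0},{"tx":-2.6,"ty":1,"tz":0,"ax":0,"ay":0,"az":0,"jaw":0},{"tx":-2.6,"ty":1,"tz":0,"ax":0,"ay":0,"az":0,"jaw":0},{"tx":-1.3,"ty":0.5,"tz":0,"ax":0,"ay":0,"az":0,"jaw":0},{"tx":0,"ty":0,"tz":0,"ax":0,"ay":0,"az":0.1,"jaw":0},{"tx":0,"ty":0,"tz":0,"ax":0,"ay":0,"az":0,"jaw":0},{"tx":0,"ty":0,"tz":0,"ax":0,"ay":0,"az":0,"jaw":0}]'
python3 rel.py 507.5 243 230 -14
```

```text
t: 9.2
ee_pos: [536.2, 12.6, 231.8]
orientation: [-1.938, 2.473, 0.0]
ft_force: [0.6, -0.8, -6.0]
width: 13.9
t: 10.7
ee_pos: [507.4, 245.0, 231.7]
orientation: [1.933, -2.476, 0.0]
ft_force: [0.4, -0.1, -6.5]
width: 13.8
t 10.7 tcp [507.4 245.  231.7] carrier-yaw of tool -14.040000000000006 tilt [-2.e-04 -3.e-04 -1.e+00] F [ 0.4 -0.1 -6.5] M [ 0.02 -0.04 -0.05] w 13.8
shift tool cm [ 0.19 -0.06  0.17] az -0.04
```

```bash
python3 - <<'E'
from h import *
a=np.radians(-14); ex=np.array([np.cos(a),np.sin(a)]); ey=np.array([-ex[1],ex[0]]); c0=np.array([507.5,243])
for n in ("top","side"):
    s=np.load(f"{n}0.npz"); W=s['W']; 
    for z0 in (66,70):
        m=(W[...,2]>z0)&(W[...,2]<82)
        p=(W[m][:,:2]-c0)@np.c_[ex,ey]; p=p[(abs(p)<[95,75]).all(1)]
        h=lambda q:np.percentile(q,[1,3,97,99]).round(1)
        # per side medians of rim band
        xs=p[abs(p[:,1])<35][:,0]; ys=p[abs(p[:,0])<50][:,1]
        print(n,z0,len(p),'x',h(xs),'y',h(ys),'medians',[np.median(q).round(1) for q in (xs[xs>30],xs[xs<-30],ys[ys>20],ys[ys<-20])])
E
python3 -m inch '[{"tx":0.15,"ty":0,"tz":1,"ax":0,"ay":0,"az":0,"jaw":0},{"tx":0,"ty":0,"tz":1.2,"ax":0,"ay":0,"az":0,"jaw":0},{"tx":0,"ty":0,"tz":1.2,"ax":0,"ay":0,"az":0,"jaw":0},{"tx":0,"ty":0,"tz":1.2,"ax":0,"ay":0,"az":0,"jaw":0},{"tx":0,"ty":0,"tz":0.8,"ax":0,"ay":0,"az":0,"jaw":0},{"tx":0,"ty":0,"tz":0,"ax":0,"ay":0,"az":0,"jaw":0},{"tx":0,"ty":0,"tz":0,"ax":0,"ay":0,"az":0,"jaw":0}]'
python3 - <<'E'
from h import *
im,d=viewer.get_image("side"); im2,d2=viewer.get_image("top"); np.savez("side1.npz",im=im,W=cloud("side",d)); np.savez("top1.npz",im=im2,W=cloud("top",d2))
A=cv2.resize(im[235:345,145:255],(400,400),interpolation=cv2.INTER_CUBIC); B=cv2.resize(im2[185:265,112:192],(400,400),interpolation=cv2.INTER_CUBIC)
cv2.imwrite("pics/p1.png",np.clip(np.hstack([A,B])[...,::-1]*1.5,0,255).astype(np.uint8))
E
python3 rel.py 507.5 243 149 -14
```

```text
top 66 457 x [-89.7 -76.1  78.7  92.8] y [-66.9 -58.   54.5  58.6] medians [np.float64(71.6), np.float64(-70.8), np.float64(49.2), np.float64(-53.7)]
top 70 307 x [-75.1 -74.8  77.1  77.2] y [-58.  -57.8  54.3  54.9] medians [np.float64(72.5), np.float64(-71.5), np.float64(50.1), np.float64(-54.5)]
side 66 550 x [-77.5 -76.4  75.7  78.6] y [-56.9 -55.8  55.6  55.9] medians [np.float64(69.5), np.float64(-73.2), np.float64(53.4), np.float64(-50.2)]
side 70 421 x [-77.8 -76.6  75.6  77.4] y [-57.  -56.   55.6  55.9] medians [np.float64(70.3), np.float64(-72.7), np.float64(53.4), np.float64(-51.1)]
t: 11.58
ee_pos: [507.2, 244.6, 178.0]
orientation: [-1.934, 2.475, -0.0]
ft_force: [-0.5, -0.3, -6.5]
width: 14.2
t 11.68 tcp [507.3 244.6 178.2] carrier-yaw of tool -13.980000000000004 tilt [ 9.e-04  4.e-04 -1.e+00] F [-0.3  0.1 -7.3] M [ 0.08  0.   -0.06] w 14.0
shift tool cm [ 0.15 -0.06  2.92] az 0.02
```

View pics/p1.png

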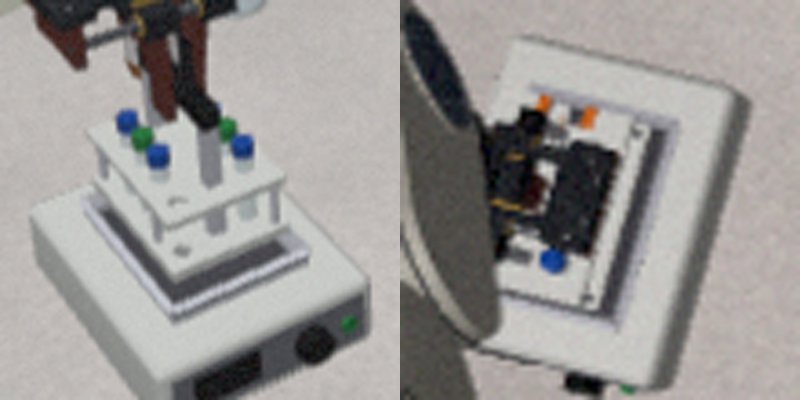

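The side view shows the carrier level above the tray, with the notch strips at the far (key) end, top view (545,102) and (588,117). Next I'll measure the plate against the rim in the same cameras.

```bash
python3 - <<'E'
from h import *
a=np.radians(-14); ex=np.array([np.cos(a),np.sin(a)]); ey=np.array([-ex[1],ex[0]]); c0=np.array([507.5,243])
def ext(n,W,z0,z1,lim,ax,band):
    m=(W[...,2]>z0)&(W[...,2]<z1); p=(W[m][:,:2]-c0)@np.c_[ex,ey]; p=p[(abs(p)<lim).all(1)]
    q=p[abs(p[:,1-ax])<band][:,ax]; return np.percentile(q,[1,3,97,99]).round(1),len(q)
for n in ("side","top"):
    W=np.load(f"{n}1.npz")['W']
    print(n,'plate x',ext(n,W,134,144,[90,70],0,40),'y',ext(n,W,134,144,[90,70],1,60),'rim now x',ext(n,W,70,80,[95,75],0,35),'y',ext(n,W,70,80,[95,75],1,50))
    m=(np.abs(W[...,2]-139)<5); p=(W[m][:,:2]-c0)@np.c_[ex,ey]; p=p[(abs(p)<[85,65]).all(1)]
    r=cv2.minAreaRect(p.astype(np.float32)); print('  rect',np.round(r[0],1),np.round(r[1],1),round(r[2],1), 'z',np.median(W[m][:,2]))
E
python3 rel.py 507.3 241.3 149 -14
```

```text
side plate x (array([-66.6, -65.7,  51.2,  62.8]), 582) y (array([-43.5, -40.9,  46.1,  46.9]), 608) rim now x (array([-76.7, -76.3, -69.9, -69.4]), 70) y (array([-52.2,  48.7,  55.9,  56.2]), 71)
  rect [-1.1  1.2] [ 92.  135.4] 89.8 z 139.12948116299015
top plate x (array([-64.4, -63.6,  64. ,  65.1]), 225) y (array([-45.7, -45.1,  40.6,  44.3]), 220) rim now x (array([-75.1, -75. ,  77.2,  77.4]), 80) y (array([-58.1, -57.5, -50.6, -50.1]), 46)
  rect [ 0.6 -0.6] [130.1  91. ] 0.2 z 139.7351323512647
t 11.68 tcp [507.3 244.6 178.2] carrier-yaw of tool -13.980000000000004 tilt [ 9.e-04  4.e-04 -1.e+00] F [-0.3  0.1 -7.3] M [ 0.08  0.   -0.06] w 14.0
shift tool cm [ 0.32 -0.08  2.92] az 0.02
```

```bash
python3 -m inch '[{"tx":0.16,"ty":-0.07,"tz":0.3,"ax":0,"ay":0,"az":0,"jaw":0},{"tx":0,"ty":0,"tz":0.5,"ax":0,"ay":0,"az":0,"jaw":0},{"tx":0,"ty":0,"tz":0.4,"ax":0,"ay":0,"az":0,"jaw":0},{"tx":0,"ty":0,"tz":0,"ax":0,"ay":0,"az":0,"jaw":0},{"tx":0,"ty":0,"tz":0,"ax":0,"ay":0,"az":0,"jaw":0}]'
python3 rel.py 507.3 241.3 149 -14
python3 -m inch '[{"tx":0,"ty":0,"tz":0.3,"ax":0,"ay":0,"az":0,"jaw":0},{"tx":0,"ty":0,"tz":0.3,"ax":0,"ay":0,"az":0,"jaw":0},{"tx":0,"ty":0,"tz":0.2,"ax":0,"ay":0,"az":0,"jaw":0},{"tx":0,"ty":0,"tz":0.2,"ax":0,"ay":0,"az":0,"jaw":0},{"tx":0,"ty":0,"tz":0,"ax":0,"ay":0,"az":0,"jaw":0}]'
python3 rel.py 507.3 241.3 149 -14
```

```text
t: 12.3
ee_pos: [507.2, 242.7, 165.6]
orientation: [1.935, -2.475, -0.0]
ft_force: [-0.0, -0.8, -6.2]
width: 13.8
t 12.3 tcp [507.2 242.7 165.6] carrier-yaw of tool -13.980000000000004 tilt [-0.  0. -1.] F [-0.  -0.8 -6.2] M [ 0.03  0.05 -0.01] w 13.8
shift tool cm [ 0.14 -0.04  1.66] az 0.02
t: 12.92
ee_pos: [507.1, 242.6, 155.5]
orientation: [1.934, -2.475, -0.0]
ft_force: [-0.1, 0.1, -5.5]
width: 13.8
t 12.93 tcp [507.1 242.6 155.5] carrier-yaw of tool -13.980000000000004 tilt [-4.e-04 -2.e-04 -1.e+00] F [-0.1  0.1 -5.5] M [ 0.05 -0.01  0.04] w 13.8
shift tool cm [ 0.12 -0.05  0.65] az 0.02
```

```bash
python3 -m inch '[{"tx":0,"ty":0,"tz":0.15,"ax":0,"ay":0,"az":0,"jaw":0},{"tx":0,"ty":0,"tz":0.15,"ax":0,"ay":0,"az":0,"jaw":0},{"tx":0,"ty":0,"tz":0.1,"ax":0,"ay":0,"az":0,"jaw":0},{"tx":0,"ty":0,"tz":0,"ax":0,"ay":0,"az":0,"jaw":0}]'
python3 rel.py 507.3 241.3 149 -14
python3 -m inch '[{"tx":0,"ty":0,"tz":0.1,"ax":0,"ay":0,"az":0,"jaw":0},{"tx":0,"ty":0,"tz":0.1,"ax":0,"ay":0,"az":0,"jaw":0},{"tx":0,"ty":0,"tz":0,"ax":0,"ay":0,"az":0,"jaw":0},{"tx":0,"ty":0,"tz":0,"ax":0,"ay":0,"az":0,"jaw":0}]'
python3 rel.py 507.3 241.3 149 -14
```

```text
t: 13.42
ee_pos: [507.1, 242.6, 151.5]
orientation: [1.934, -2.475, -0.0]
ft_force: [-0.3, 0.3, -6.5]
width: 14.0
t 13.43 tcp [507.1 242.6 151.5] carrier-yaw of tool -13.980000000000004 tilt [-3.e-04 -1.e-04 -1.e+00] F [-0.3  0.3 -6.5] M [0.07 0.02 0.03] w 14.0
shift tool cm [ 0.13 -0.05  0.25] az 0.02
t: 13.92
ee_pos: [507.2, 242.7, 149.7]
orientation: [-1.935, 2.475, -0.0]
ft_force: [0.9, -0.5, -5.8]
width: 14.0
t 13.93 tcp [507.2 242.7 149.7] carrier-yaw of tool -13.980000000000004 tilt [ 0.  0. -1.] F [ 0.9 -0.5 -5.8] M [0.   0.02 0.04] w 14.0
shift tool cm [ 0.13 -0.04  0.07] az 0.02
```

```bash
for i in 1 ; do python3 -m inch '[{"tx":0,"ty":0,"tz":0.08,"ax":0,"ay":0,"az":0,"jaw":0},{"tx":0,"ty":0,"tz":0,"ax":0,"ay":0,"az":0,"jaw":0},{"tx":0,"ty":0,"tz":0,"ax":0,"ay":0,"az":0,"jaw":0}]'; done
python3 -m inch '[{"tx":0,"ty":0,"tz":0.08,"ax":0,"ay":0,"az":0,"jaw":0},{"tx":0,"ty":0,"tz":0,"ax":0,"ay":0,"az":0,"jaw":0},{"tx":0,"ty":0,"tz":0,"ax":0,"ay":0,"az":0,"jaw":0}]'
python3 rel.py 507.3 241.3 149 -14
```

```text
t: 14.3
ee_pos: [507.2, 242.7, 148.9]
orientation: [-1.935, 2.475, 0.0]
ft_force: [-0.9, 0.9, -5.8]
width: 13.7
t: 14.68
ee_pos: [507.4, 242.9, 148.5]
orientation: [-1.934, 2.475, -0.0]
ft_force: [-1.6, 1.6, 0.5]
width: 13.7
t 14.68 tcp [507.4 242.9 148.5] carrier-yaw of tool -13.980000000000004 tilt [ 5.e-04  4.e-04 -1.e+00] F [-1.6  1.6  0.5] M [ 0.03  0.26 -0.02] w 13.7
shift tool cm [ 0.16 -0.03 -0.05] az 0.02
```

It touched down at TCP z 148.5, which is the height expected for fully home. Now release and retreat.

```bash
python3 -m inch '[{"tx":0,"ty":0,"tz":0,"ax":0,"ay":0,"az":0,"jaw":0.3},{"tx":0,"ty":0,"tz":0,"ax":0,"ay":0,"az":0,"jaw":0.5},{"tx":0,"ty":0,"tz":0,"ax":0,"ay":0,"az":0,"jaw":0.6},{"tx":0,"ty":0,"tz":0,"ax":0,"ay":0,"az":0,"jaw":0.6},{"tx":0,"ty":0,"tz":0,"ax":0,"ay":0,"az":0,"jaw":0.6},{"tx":0,"ty":0,"tz":0,"ax":0,"ay":0,"az":0,"jaw":0.6}]'
python3 -m inch '[{"tx":0,"ty":0,"tz":-1,"ax":0,"ay":0,"az":0,"jaw":0.6},{"tx":0,"ty":0,"tz":-2,"ax":0,"ay":0,"az":0,"jaw":0.6},{"tx":0,"ty":0,"tz":-3,"ax":0,"ay":0,"az":0,"jaw":0.6},{"tx":0,"ty":0,"tz":-3,"ax":0,"ay":0,"az":0,"jaw":0.6},{"tx":0,"ty":0,"tz":-3,"ax":0,"ay":0,"az":0,"jaw":0.6},{"tx":2,"ty":0,"tz":-3,"ax":0,"ay":0,"az":0,"jaw":0.6},{"tx":4,"ty":0,"tz":0,"ax":0,"ay":0,"az":0,"jaw":0.6},{"tx":4,"ty":0,"tz":0,"ax":0,"ay":0,"az":0,"jaw":0.6},{"tx":4,"ty":0,"tz":0,"ax":0,"ay":0,"az":0,"jaw":0.6},{"tx":4,"ty":0,"tz":0,"ax":0,"ay":0,"az":0,"jaw":0.6},{"tx":4,"ty":0,"tz":0,"ax":0,"ay":0,"az":0,"jaw":0.6},{"tx":2,"ty":0,"tz":0,"ax":0,"ay":0,"az":0,"jaw":0.6}]'
python3 - <<'E'
from h import *
a=np.radians(-14); ex=np.array([np.cos(a),np.sin(a)]); ey=np.array([-ex[1],ex[0]]); c0=np.array([507.5,243])
P={}
for n in ("side","top"):
    im,d=viewer.get_image(n); W=cloud(n,d); P[n]=im
    m=(np.abs(W[...,2]-110)<6); p=(W[m][:,:2]-c0)@np.c_[ex,ey]; k=(abs(p)<[80,60]).all(1); q=W[m][k]
    A=np.c_[p[k],np.ones(k.sum())]; f=np.linalg.lstsq(A,q[:,2],rcond=None)[0]
    r=cv2.minAreaRect(p[k].astype(np.float32)); print(n,'plate z',np.median(q[:,2]),'tilt deg',np.degrees(f[:2]).round(2),'rect',np.round(r[0],1),np.round(r[1],1),round(r[2],1))
    for th in ("reagent","beaker","jar"):
        for mm in masks_of(n,th)[:1]:
            pp=mm["pixels"]&(d>0); print(n,th,np.round(np.median(W[pp],0)))
A=cv2.resize(P['side'][240:350,145:255],(400,400),interpolation=cv2.INTER_CUBIC); B=cv2.resize(P['top'][185:265,112:192],(400,400),interpolation=cv2.INTER_CUBIC)
cv2.imwrite("pics/f1.png",np.clip(np.hstack([A,B])[...,::-1]*1.5,0,255).astype(np.uint8))
E
python3 rel.py 507.3 241.3 149 -14
```

```text
t: 15.42
ee_pos: [507.2, 242.7, 148.1]
orientation: [-1.935, 2.475, -0.0]
ft_force: [0.2, 0.5, 0.8]
width: 53.0
t: 16.92
ee_pos: [448.7, 8.2, 298.9]
orientation: [-1.932, 2.476, -0.001]
ft_force: [0.6, 0.1, -0.2]
width: 53.1
side plate z 109.70343532810314 tilt deg [ 0.33 -0.42] rect [-1.6  0. ] [ 92.2 131. ] 89.4
side reagent [753.  72.  67.]
side beaker [784. -48.  64.]
side jar [411.  21.  40.]
top plate z 109.97704471960961 tilt deg [ 0.04 -1.13] rect [ 0.6 20. ] [130.7  54. ] 2.9
top reagent [757.  49.  88.]
top beaker [810. -57.  42.]
top jar [408.   6.  58.]
t 17.32 tcp [449.4  10.5 298.1] carrier-yaw of tool -13.920000000000002 tilt [ 1.e-04  1.e-04 -1.e+00] F [-0.   0.3 -0.8] M [ 0.02 -0.   -0.06] w 52.8
shift tool cm [-23.79  -0.07  14.92] az 0.08
```

View pics/f1.png

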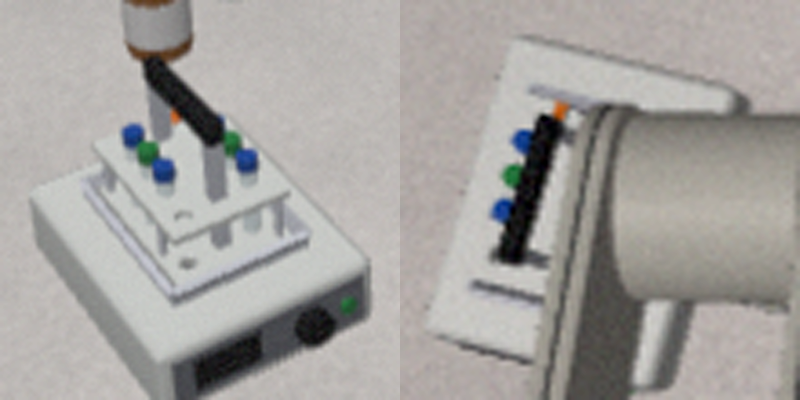

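The carrier sits inside the rims, with its plate level at z ≈ 110 (60 + 50) and the notch at the key end. Handing in.

```bash
python3 -c "
from workcell import ctrl; print(ctrl.close_job())"
```

```text
the job is handed in; nothing more can be done
None
```

The carrier is off the blue dock and standing in the mixer tray, notch end at the orange key. I let go of it and handed the job in at about 17 s of the 54 s allowed.

**How it went:** I gripped the bar and lifted it straight up about 113 mm, with no sign of binding on the pins. I turned it about 16.5° and carried it over. After one correction of about 2 mm from the camera images, I lowered it in small steps. It touched down at the height expected for fully home, and the wrist force stayed under about 8 N in every reading.

**Last checks:**
- **Seating:** after release the upper plate's top measured 109.7 mm in the side view and 110.0 mm in the top view, against 110 mm for home. The picture shows it inside the rims.
- **Level:** the side view gave a tilt under 0.5°. The top view gave 1.1° across the width, but the arm hid about half the plate there, so I trusted the side view.
- **Bottle and beaker:** within about 2 mm of where they started, in both cameras.
- **Jar:** unmoved in the side view. The top view read it 13 mm off, probably because the arm partly covered it. The arm passed well above it.

The key itself is hidden under the carrier, so I inferred that it is in the notch from the seating height and the side the orange strips face.

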